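Open the stall's counter case and stock it with caddies

ROBOT

A 7-joint arm with a two-finger parallel gripper is mounted at the origin on the work surface. World frame = base frame: x ahead of the robot, y to its left, z up, the work surface at z = 0. Lengths are in m, angles in degrees, forces in N, time in s.
With the tool pointing down it reaches from about 0.425 to 0.875 m from the base axis. Payload 4.7 kg.
Tool frame: the origin (TCP) lies at the very end of the fingers, on their centre line; the grasp point (between the pads) lies env.grip_point_offset behind it (env.grip_point_offset is the distance from the TCP to the grasp point, in m); z points along the fingers, y is the direction in which the jaws open and shut (so a half turn about z gives the same grasp; the last joint's range is limited). The gripper opens to 87 mm and grips with 3 to 60 N. Pads are 19 mm wide; open, the fingers measure 117 mm over their backs; the gripper's body (75 mm by 190 mm) begins 51 mm behind the grasp point.
Start: joints at [-66.457, 18.392, -4.016, 83.108, 1.295, 78.541, -3.26], TCP at [0.251, 0.6, 0.223] pointing down, gripper open.
Joint ranges: [-163.93, 163.93], [-17.29, 119.83], [-79.2, 71.16], [3.27, 140.29], [-89.18, 269.18], [5.43, 117.66], [-154.24, 154.24]. Speed limits (degrees/s): [147.25, 147.25, 180, 180, 180, 180, 180].

INTERFACE

Orientations are given as [roll, pitch, yaw] about the fixed x, y, z axes, in that order (R = Rz(yaw) Ry(pitch) Rx(roll)).
In Python, from cell import env gives the robot as it stands.
- The arm moves only by the tool send_rows, never from a script. Its argument "plan" is a list of rows, each a list of 7 numbers: the finger opening in mm, from 0 to 87, then the shift along the tool's x, y, z in mm, then the turn, a rotation vector about the tool's x, y, z in rad. A call has 1 to 12 rows; each row shifts and turns the commanded pose from where the row before left it, along the tool's axes as they then stand; what a row does not reach is not made up. A row lasts 1/10 s, in which the tool goes at most 50 mm and 8.59 degrees, less where a joint would pass 70% of its speed; a pose out of reach is approached as far as the arm can. A call is refused whole if a number of a shift passes 50 or a number of a turn 0.15, either way. A call with a gripper value outside its range is refused whole. The fingers move at their own pace and stop on an object; "grip_force" is the grip in N (left out, the last holds). Time passes only in rows, so rows that do not move let the fingers close. It gives the time, the measured TCP pose, the force and the opening at its end, in the units of the state.
- env.get_obs(): the state, without advancing time (a new reading comes with each control period).
- env.read_camera(name): name is "scene" or "top" or "wrist"; returns the picture (420x560x3 uint8, red, green, blue); there is no depth.
- env.get_calibration(name): a dict with "fx", "fy", "cx", "cy" (pixels), "extrinsics" (4x4, takes a point from camera to world coordinates). Camera axes: x right, y down, z forward; pixel columns grow to the right and rows downward; lengths in m; the calibration is good to about 2 mm. The wrist camera is an equidistant fisheye: a pixel r from the principal point sees the ray r / f radians off the axis. A picture is of the moment at which its call begins: read the wrist's pose just before it. get_calibration takes no time and is no camera call; for the wrist camera it gives the pose at the moment of the call.
- env.sign_off(): hands the job in, once; it reports no verdict.
Trained networks look in the newest picture that a camera, given by its name, has taken for a name from the list of things; names that differ only in an ending like _2 or _b are one class to them, and where a whole thing is asked for, a point or a joint stands for the part that bears it (a point fixed in the world has none). Each returns a list of dicts, best first, with "confidence" (0 to 1); they miss things now and then, are a little off and sometimes report something else, mostly with a low value. They report only what shows in the picture. A call takes as long as a camera call. They do not tell look-alikes from the thing itself.
- env.regions_of(camera, query): "region" (420x560 bool, what is visible of it) and "rect" ([left, top, right, bottom] in pixels, round what is visible of it).
The state is a dict: "time_s": time; "qpos": joint angles; "joint_velocities": joint speeds; "effort": joint torques, N m; "tool_pos": TCP position; "tool_rot": TCP orientation; "force": force on the tool from outside, world axes, zero at the start; "wrist_torque": the same for the moment, N m; "grip_width": finger opening in m.
Only numpy, scipy, OpenCV 4.12 (cv2) and the standard library are available. Lean on these libraries where they do the work, as an engineer would, in place of code of your own. Each camera call takes 0.05 s, during which the arm holds its last target. There are 200 camera calls.

TASK

Open the counter case at the pulse stall for the day: swing its lid up and back, flip the stay on its end fully up and lower the lid forward so that it rests propped on the stay, before anything goes in. Then press the holder's spring ejector all the way in to push out the caddy held there, and stand that caddy and every other small square steel caddy from the counter upright on the floor of the case. Leave the lid propped, and the brass weights and everything else on the counter where they are.

Things in the scene. Friction and masses are not known exactly. Their poses are not given: they have to be found in the camera images.
- case_in (a point): centre of the inner floor of the counter case: a grey painted open-topped box, outside 160 (x) x 260 (y) x 65 mm high, walls and floor 5 mm thick, standing on the table; inside 150 x 250 mm, 60 mm deep. The point lies 5 mm above the table. x axis: from the front (robot side) to the hinge side at the back; y: along the case; z up. The lidded case is fixed to the table
- lid_hinge (a point): on the lid's hinge axis, along the case's y, at the middle of the case's back upper edge: 80 mm behind and 67 mm above the table under the case's centre. This frame turns with the lid
- lid_grip (a point): centre of the lid's grip: a short black cylinder, 18 mm diameter, 28 mm long along the case's y, in the middle of the lid's front edge, standing 25 mm ahead of the edge (centre to edge) on an 8 mm wide neck; 200 mm from the hinge axis and 3 mm off the lid's underside plane. With the lid shut it is about 70 mm above the table, 120 mm ahead of the case's centre. It can be pinched at its two flat ends from above and the lid swung with the tool staying vertical
- lid (a joint): lid angle in rad: 0 shut, 1.57 upright, 1.8 leaning back against its stop. The lid is an aluminium panel 175 mm (from hinge to front edge) x 294 mm (along y), 6 mm thick, 0.35 kg, with a free hinge: below about 1.57 it falls forward (shut, if nothing holds it), beyond that it falls back to 1.8 and stands there by itself. With the stay fully up the lid, lowered forward, comes to rest on the stay's end at about 1.36; its top (the grip) is then about 275 mm above the table
- stay_hinge (a point): pivot of the stay, outside the case's right-hand (-y) end wall: 58 mm behind the case's centre, 139 mm to its -y side, 47 mm above the table. This frame turns with the stay
- stay_peg (a point): grip point on the stay's peg: a black round peg, 12 mm diameter, standing out forward (-x of the case, towards the robot) from the stay, 70 mm from its pivot; the peg reaches 70 mm forward of the stay's middle line and this point lies 50 mm forward of it. With the stay level it lies 8 mm behind the case's centre, 209 mm to its -y side and 47 mm above the table
- stay (a joint): stay angle in rad: starts between 0 and 0.5; 0 is level, pointing straight out sideways (-y of the case); 1.62 fully up against its stop, just past upright. A flat steel bar 101 mm long, 12 x 8 mm thick, turning about an axis along the case's x: it swings up in an upright plane across the case's end. Its stiff hinge stays where it is left (about 1 N at the peg moves it). When up, its rounded end stands under the lid's overhanging end edge and carries the lid
- holder: steel caddy holder fixed to the table; origin on the table, x axis from its mouth to its press pad. A roofed tunnel (inside 44 mm wide, roof with a lengthways slot 22 mm wide, top 61 mm above the table, outside 52 mm wide) runs from x = -20 to +50 mm and is open at x = -20 mm; ahead of it an open ledge 64 mm wide, 4 mm high, reaches to x = -100 mm and ends in a lip 12 mm high. A caddy in the tunnel cannot be reached from above
- ejector_pad (a point): middle of the outer (rear) face of the ejector's press pad: black plate 36 mm wide, 36 mm high (12 to 48 mm above the table), 10 mm thick, on a rod at the rear of the holder, 125 mm along the holder's +x at rest. Push it level, along the holder's -x
- ejector (a joint): how far the ejector slide is pressed, m: 0 at rest, 0.065 fully in. A spring pushes it back (3 N at first, 8.5 N fully in). Fully in, it leaves the held caddy standing on the ledge, clear of the tunnel by about 10 mm
- caddy1_mid (a point): centre (22 mm up) of a small square steel caddy, 40 x 40 mm, 44 mm high, with a round dark press-lid 30 mm wide and 5 mm high on top, 0.12 kg; z up through its lid, x and y square to its sides. Stands loose on the table; may be absent
- caddy2_mid (a point): centre (22 mm up) of a small square steel caddy, 40 x 40 mm, 44 mm high, with a round dark press-lid 30 mm wide and 5 mm high on top, 0.12 kg; z up through its lid, x and y square to its sides. Stands loose on the table; may be absent
- caddy3_mid (a point): centre (22 mm up) of a small square steel caddy, 40 x 40 mm, 44 mm high, with a round dark press-lid 30 mm wide and 5 mm high on top, 0.12 kg; z up through its lid, x and y square to its sides. Stands loose on the table; may be absent
- caddy4_mid (a point): centre (22 mm up) of a small square steel caddy, 40 x 40 mm, 44 mm high, with a round dark press-lid 30 mm wide and 5 mm high on top, 0.12 kg; z up through its lid, x and y square to its sides. Stands loose on the table; may be absent
- caddy_held_mid (a point): centre (22 mm up) of a small square steel caddy, 40 x 40 mm, 44 mm high, with a round dark press-lid 30 mm wide and 5 mm high on top, 0.12 kg; z up through its lid, x and y square to its sides. This one starts inside the holder's tunnel, its front 12 mm inside the mouth
- weight_big: bystander, to be left alone: brass scale weight, stepped cylinder 42 mm diameter, 57 mm high; origin under its centre
- weight_small: bystander, to be left alone: brass scale weight, 32 mm diameter, 43 mm high; origin under its centre
- cup: bystander, to be left alone: empty brass measuring cup, 68 mm diameter, 60 mm high; origin under its centre
Not all that is in view belongs to the job. What is shaped like the part that bears caddy_held_mid but blue is not meant.

How it is judged:
By the outcome, as a careful person would: the job done as asked, in the order asked, and still so for the second after the job is handed in, with the robot touching nothing.
Of caddy1, caddy2, caddy3, caddy4 only 2 to 3 are there at a start; the rules pass over those that are not, and their reading is None.
At some moment in a run one of caddy1, caddy2, caddy3, caddy4 may be knocked a few centimetres aside while the robot is not near it.
It also fails if it takes over 210 s, if anything falls off the work surface, if the arm or the gripper's body presses on something with over 40 N, if the wrist force passes 120 N, or if a joint passes its speed limit or range.

## Working session

There is one attempt and no reset: what is moved stays moved. The work goes in short steps, Python scripts to look and compute and a tool call to move; the robot and the scene stay as the last step left them, time stands still between calls to the robot, and variables do not carry over. Pictures are saved under pics/ and viewed, about 12 in all and at most 16, crops included, and the job is handed in when it is done.

Besides the shell and the picture viewer there is one more tool, called after "Call:" by a JSON object that holds its "name" and its "arguments". send_rows: Moves the arm, as the interface text tells. Its arguments: {"type":"object","properties":{"plan":{"type":"array"},"grip_force":{"type":"number"}},"required":["plan"]}

```bash
mkdir -p pics; ls
cat > h.py <<'E'
import numpy as np, cv2
from scipy.spatial.transform import Rotation as R
from cell import env
def ray(cam,uv,cal=None):
    c=cal or env.get_calibration(cam); x=(uv[0]-c['cx'])/c['fx']; y=(uv[1]-c['cy'])/c['fy']
    if cam=='wrist':
        r=np.hypot(x,y); d=np.array([np.sin(r)*x/max(r,1e-9),np.sin(r)*y/max(r,1e-9),np.cos(r)])
    else: d=np.array([x,y,1.])
    E=np.array(c['extrinsics']); return E[:3,3],E[:3,:3]@d
def at_z(cam,uv,z,cal=None):
    o,d=ray(cam,uv,cal); return o+d*(z-o[2])/d[2]
def proj(cam,p,cal=None):
    c=cal or env.get_calibration(cam); E=np.linalg.inv(np.array(c['extrinsics'])); q=E[:3,:3]@np.array(p)+E[:3,3]
    if cam=='wrist':
        t=np.arctan2(np.hypot(q[0],q[1]),q[2]); n=np.hypot(q[0],q[1])+1e-12; return np.array([c['cx']+c['fx']*t*q[0]/n,c['cy']+c['fy']*t*q[1]/n])
    return np.array([c['cx']+c['fx']*q[0]/q[2],c['cy']+c['fy']*q[1]/q[2]])
def save(cam,name,crop=None,s=1):
    im=env.read_camera(cam)[:,:,::-1]
    if crop: l,t,r,b=crop; im=im[t:b,l:r]
    cv2.imwrite('pics/'+name,cv2.resize(im,None,fx=s,fy=s,interpolation=cv2.INTER_CUBIC))
def st():
    o=env.get_obs(); print({k:np.round(o[k],3).tolist() for k in('time_s','tool_pos','tool_rot','force','grip_width','qpos')})
E
python3 - <<'E'
from h import *
st(); print(env.grip_point_offset)
for c in('top','scene'):
    save(c,c+'0.png',s=1.4)
    k=env.get_calibration(c); print(c,k['fx'],k['cx'],k['cy'],np.round(k['extrinsics'],3).tolist())
    for q in('case_in','lid','lid_grip','stay','stay_peg','holder','ejector_pad','caddy1_mid','caddy_held_mid','weight_big','weight_small','cup'):
        try:
            for r in env.regions_of(c,q)[:6]:
                m=cv2.moments(r['region'].astype(np.uint8),True)
                print(c,q,round(r['confidence'],2),np.round(r['rect']).tolist(),round(m['m10']/max(m['m00'],1)),round(m['m01']/max(m['m00'],1)),m['m00'])
        except Exception as e: print(q,e)
E
```

```text
pics
{'time_s': 0.0, 'tool_pos': [0.251, 0.599, 0.221], 'tool_rot': [-179.887, 0.006, 157.266], 'force': [-0.121, -0.411, 0.154], 'grip_width': 0.087, 'qpos': [-66.456, 18.44, -4.015, 83.177, 1.295, 78.541, -3.26]}
0.0187
top 424.1775371987946 276.31253939824217 219.27239015304878 [[0.004, -0.992, 0.122, 0.444], [-1.0, -0.006, -0.02, 0.008], [0.021, -0.122, -0.992, 1.089], [0.0, 0.0, 0.0, 1.0]]
top case_in 0.96 [150.0, 182.0, 308.0, 270.0] 216 218 9457.0
top lid 0.56 [153.0, 183.0, 273.0, 268.0] 213 219 8798.0
top lid_grip 0.88 [151.0, 184.0, 275.0, 268.0] 213 219 8991.0
top lid_grip 0.31 [368.0, 195.0, 399.0, 290.0] 382 250 1725.0
top lid_grip 0.21 [101.0, 216.0, 123.0, 231.0] 112 224 366.0
top stay 0.57 [275.0, 193.0, 310.0, 225.0] 295 200 272.0
top stay_peg 0.71 [274.0, 191.0, 309.0, 223.0] 295 200 321.0
top stay_peg 0.15 [101.0, 216.0, 124.0, 236.0] 112 224 362.0
top holder 0.7 [367.0, 197.0, 402.0, 288.0] 382 253 1669.0
top holder 0.16 [151.0, 181.0, 312.0, 267.0] 216 218 9480.0
top holder 0.16 [151.0, 182.0, 276.0, 271.0] 213 219 8922.0
top ejector_pad 0.7 [382.0, 196.0, 397.0,
[... 885 characters left out ...]
tay 0.78 [263.0, 221.0, 307.0, 252.0] 283 237 383.0
scene stay_peg 0.53 [264.0, 221.0, 309.0, 250.0] 282 237 339.0
scene holder 0.96 [136.0, 240.0, 208.0, 318.0] 171 273 1998.0
scene ejector_pad 0.69 [171.0, 276.0, 210.0, 316.0] 190 296 438.0
scene caddy1_mid 0.65 [94.0, 269.0, 121.0, 297.0] 107 281 583.0
scene caddy_held_mid 0.92 [130.0, 315.0, 166.0, 345.0] 149 330 650.0
scene caddy_held_mid 0.54 [166.0, 261.0, 182.0, 279.0] 174 268 176.0
scene weight_big 0.59 [313.0, 130.0, 332.0, 152.0] 320 143 312.0
scene weight_big 0.53 [268.0, 259.0, 300.0, 293.0] 285 274 1003.0
scene weight_small 0.75 [212.0, 203.0, 223.0, 219.0] 218 210 193.0
scene cup 0.89 [268.0, 258.0, 301.0, 297.0] 285 274 983.0
```

View pics/top0.png

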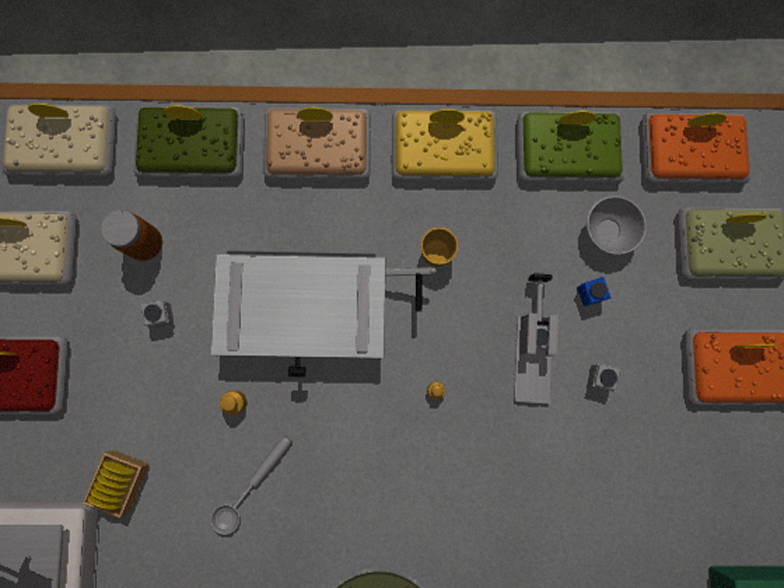

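View pics/scene0.png

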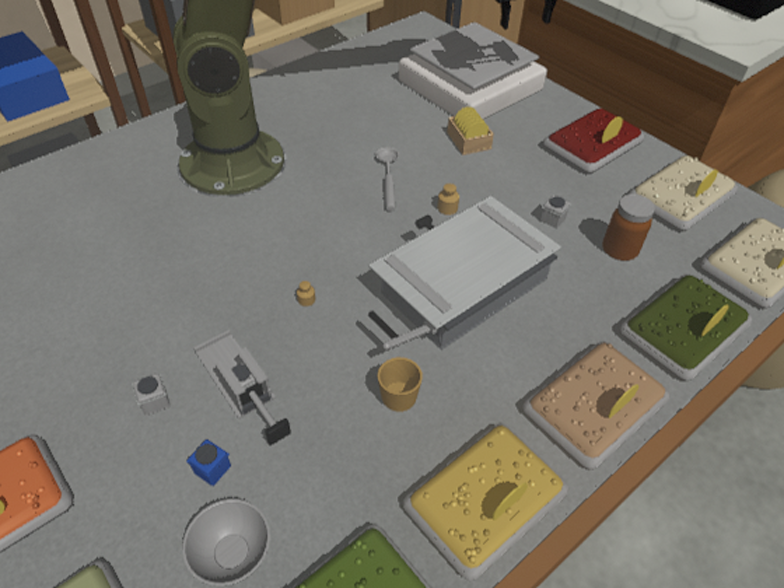

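Top view (784-px scale): the case is at (298,306) with its grip at (297,371). The stay and peg are at (419,290). The holder runs from (533,395) to its pad at (540,277).

Possible caddies, in top-view pixels:
- (155,313): steel, loose, wanted.
- (606,378): steel, loose, wanted.
- (542,335): steel, held in the tunnel, wanted.
- (594,291): blue look-alike, not wanted.

The brass weights are at (231,402) and (436,391), and the cup is at (439,246).

Run:
```python
from h import *
im=env.read_camera('top')[:,:,::-1]
a=cv2.resize(im[175:285,90:230],None,fx=2.8,fy=2.8,interpolation=cv2.INTER_CUBIC)
b=cv2.resize(im[175:300,270:450],None,fx=4.4,fy=4.4,interpolation=cv2.INTER_CUBIC)
cv2.imwrite('pics/crop1.png',b)
s=1/1.4
def t(n,u,v,z): print(n,np.round(at_z('top',(u*s,v*s),z),4))
for n,u,v in(('BL',217,254),('BR',385,258),('FR',384,358),('FL',212,355)): t('lid'+n,u,v,.073)
t('grip',297,371,.07)
t('peg near',419,310,.055);t('peg far',418,275,.055);t('stay tip',435,270,.06)
t('cad L',155,313,.049);t('cad R',608,377,.049);t('blue',597,290,.049)
t('hold front L',516,403,.012);t('hold front R',550,404,.012);t('pad',540,275,.048)
t('wbig',231,400,.057);t('wsm',436,388,.043);t('cup',439,245,.06); t('jar',118,225,.12); t('bowl',616,226,.05)
for q in('scene',):
  for n,u,v,z in(('cad',556,201,.049),('cadR',149,385,.049),('blue',205,456,.049)): print(q,n,np.round(at_z(q,(u*s,v*s),z),4))
```

```text
lidBL [0.6599 0.2827 0.073 ]
lidBR [ 0.6552 -0.0086  0.073 ]
lidFR [ 0.4814 -0.0076  0.073 ]
lidFL [0.4853 0.2844 0.073 ]
grip [0.4589 0.1404 0.07  ]
peg near [ 0.5664 -0.069   0.055 ]
peg far [ 0.6288 -0.0674  0.055 ]
stay tip [ 0.637  -0.0971  0.06  ]
cad L [0.5591 0.393  0.049 ]
cad R [ 0.4508 -0.401   0.049 ]
blue [ 0.605  -0.3877  0.049 ]
hold front L [ 0.4039 -0.2466  0.012 ]
hold front R [ 0.4023 -0.3081  0.012 ]
pad [ 0.6316 -0.2864  0.048 ]
wbig [0.4093 0.2535 0.057 ]
wsm [ 0.4306 -0.0993  0.043 ]
cup [ 0.6821 -0.1045  0.06  ]
jar [0.6976 0.4351 0.12  ]
bowl [ 0.7221 -0.4266  0.05  ]
scene cad [0.5574 0.3976 0.049 ]
scene cadR [ 0.4538 -0.4001  0.049 ]
scene blue [ 0.6085 -0.3927  0.049 ]
```

View pics/crop1.png

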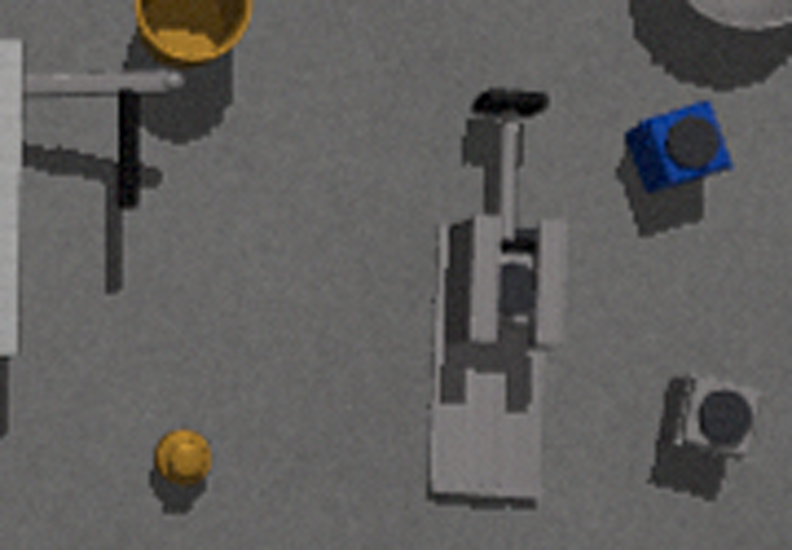

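Crop: the stay and peg are at (130,150). The loose steel caddy with the dark lid is at (725,415), next to the blue look-alike at (690,140). The steel held caddy shows in the roof slot at (517,290). Positions agree with the given sizes: lid 292x175 mm, grip 200 mm from the hinge, holder 225 mm long. I'll move over the grip and check with the wrist camera.

Call:
{"name": "send_rows", "arguments": {"plan": [[87,0,0,0,0,0,-0.132],[87,0,0,0,0,0,-0.132],[87,0,0,0,0,0,-0.132]]}}

```text
time_s: 1.65
tool_pos: [0.2512, 0.5995, 0.2226]
tool_rot: [180.0, 0.0, -179.7]
force: [-0.4, -0.1, -0.2]
grip_width: 0.0872
```

Call:
{"name": "send_rows", "arguments": {"plan": [[87,-17,-38,0,0,0,0],[87,-17,-38,0,0,0,0],[87,-17,-38,0,0,0,0],[87,-17,-38,0,0,0,0],[87,-17,-38,0,0,0,0],[87,-17,-38,0,0,0,0],[87,-17,-38,0,0,0,0],[87,-17,-38,0,0,0,0],[87,-17,-38,0,0,0,0],[87,-17,-38,0,0,0,0],[87,-17,-38,0,0,0,0],[87,-17,-38,0,0,0,0]]}}

```text
time_s: 2.85
tool_pos: [0.4554, 0.1417, 0.2229]
tool_rot: [180.0, 0.1, 180.0]
force: [0.7, -0.1, -0.9]
grip_width: 0.0869
```

Run:
```python
from h import *
st(); save('wrist','w1.png',s=1.4); print(np.round(env.get_calibration('wrist')['extrinsics'],3).tolist())
for p in ((.459,.14,.07),(.48,.285,.073),(.48,-.008,.073)): print(p,proj('wrist',p)*1.4)
for q in ('lid_grip','stay_peg'):
  for r in env.regions_of('wrist',q)[:3]:print(q,r['confidence'],r['rect'])
```

```text
{'time_s': 2.85, 'tool_pos': [0.455, 0.142, 0.223], 'tool_rot': [179.961, 0.051, 179.958], 'force': [0.731, -0.101, -0.864], 'grip_width': 0.087, 'qpos': [-36.048, -3.328, 15.051, 107.284, 0.872, 75.871, 68.725]}
[[0.01, 0.964, 0.265, 0.388], [1.0, -0.009, -0.007, 0.135], [-0.005, 0.265, -0.964, 0.385], [0.0, 0.0, 0.0, 1.0]]
(0.459, 0.14, 0.07) [401.96661855 265.93983285]
(0.48, 0.285, 0.073) [591.70720439 293.3171123 ]
(0.48, -0.008, 0.073) [206.88145564 296.70873678]
lid_grip 0.76 [143.5, 188.8, 417.0, 331.6]
```

View pics/w1.png

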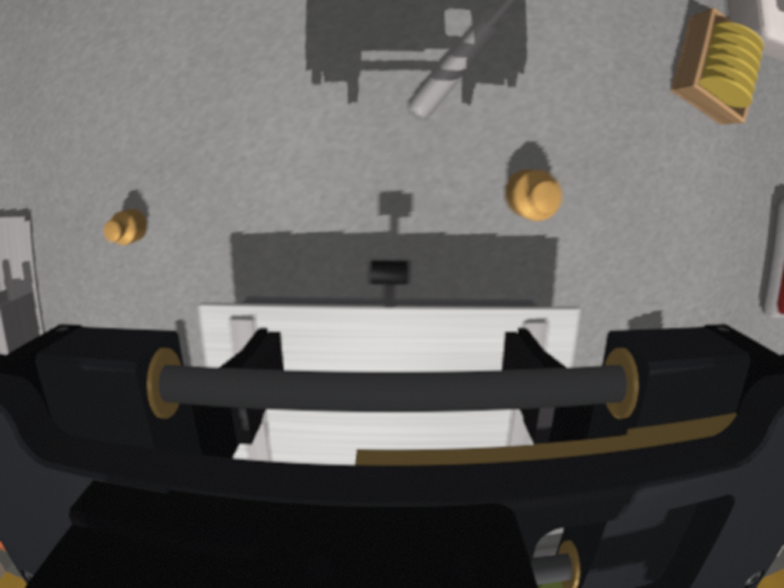

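Wrist view: the black grip is at (389,271). The lid's front corners are at (200,305) and (579,308).

Run:
```python
from h import *
for n,u,v,z in(('grip',389,271,.075),('gripL',409,271,.075),('gripR',369,271,.075),('c1',200,305,.073),('c2',579,308,.073),('wbig',540,195,.057),('wsm',114,230,.043)): print(n,at_z('wrist',(u/1.4,v/1.4),z).round(4))
```

```text
grip [0.4585 0.1383 0.075 ]
gripL [0.4586 0.1523 0.075 ]
gripR [0.4584 0.1243 0.075 ]
c1 [ 0.484  -0.0069  0.073 ]
c2 [0.4883 0.2831 0.073 ]
wbig [0.405  0.2507 0.057 ]
wsm [ 0.4261 -0.1     0.043 ]
```

Call:
{"name": "send_rows", "arguments": {"plan": [[87,-1.8,-1.6,25,0,0,0.014],[87,-1.8,-1.6,35,0,0,0],[60,0,0,40,0,0,0],[60,0,0,40,0,0,0],[60,0,0,22,0,0,0],[60,0,0,9.6,0,0,0],[40,0,0,0,0,0,0],[20,0,0,0,0,0,0],[20,0,0,0,0,0,0],[20,0,0,0,0,0,0],[20,0,0,0,0,0,0]], "grip_force": 15}}

```text
time_s: 4.1
tool_pos: [0.4592, 0.141, 0.0519]
tool_rot: [179.9, 0.1, 179.1]
force: [-0.5, 11.1, 0.8]
grip_width: 0.028
```

Run:
```python
import numpy as np
t=np.r_[np.linspace(0,1.2,13),np.linspace(1.2,1.8,7)[1:]]
x=-.2*np.cos(t)+.003*np.sin(t); z=.2*np.sin(t)+.003*np.cos(t)
for a,i,j in zip(t[1:],np.diff(x)*1e3,np.diff(z)*1e3): print(round(a,2),"tool x %.1f z %.1f"%(-i,-j))
```

```text
0.1 tool x -1.3 z -20.0
0.2 tool x -3.3 z -19.7
0.3 tool x -5.2 z -19.3
0.4 tool x -7.1 z -18.7
0.5 tool x -9.0 z -17.9
0.6 tool x -10.7 z -16.9
0.7 tool x -12.3 z -15.7
0.8 tool x -13.8 z -14.4
0.9 tool x -15.2 z -13.0
1.0 tool x -16.4 z -11.4
1.1 tool x -17.5 z -9.7
1.2 tool x -18.4 z -7.9
1.3 tool x -19.1 z -6.0
1.4 tool x -19.6 z -4.1
1.5 tool x -19.9 z -2.1
1.6 tool x -20.0 z -0.1
1.7 tool x -19.9 z 1.9
1.8 tool x -19.6 z 3.9
```

Call:
{"name": "send_rows", "arguments": {"plan": [[20,-1.3,2.3,-20,0,0,0],[20,-3.3,0,-19.7,0,0,0],[20,-5.2,0,-19.3,0,0,0],[20,-7.1,0,-18.7,0,0,0],[20,-9,0,-17.9,0,0,0],[20,-10.7,0,-16.9,0,0,0]]}}

```text
time_s: 4.7
tool_pos: [0.494, 0.1408, 0.1638]
tool_rot: [-179.9, -0.2, 179.1]
force: [0.3, -1.6, -3.4]
grip_width: 0.0279
```

Call:
{"name": "send_rows", "arguments": {"plan": [[20,-12.3,0,-15.7,0,0,0],[20,-13.8,0,-14.4,0,0,0],[20,-15.2,0,-13,0,0,0],[20,-16.4,0,-11.4,0,0,0],[20,-17.5,0,-9.7,0,0,0],[20,-18.4,0,-7.9,0,0,0]]}}

```text
time_s: 5.3
tool_pos: [0.5886, 0.1396, 0.2366]
tool_rot: [-180.0, -0.1, 179.1]
force: [-1.3, -1.1, -0.4]
grip_width: 0.0275
```

Call:
{"name": "send_rows", "arguments": {"plan": [[20,-19.1,-0.3,-6,0,0,0],[20,-19.6,-0.3,-4.1,0,0,0],[20,-19.9,-0.3,-2.1,0,0,0],[20,-20,-0.3,-0.1,0,0,0],[20,-19.9,-0.3,1.9,0,0,0],[20,-14,0,3,0,0,0],[20,0,0,0,0,0,0],[20,0,0,0,0,0,0]]}}

```text
time_s: 6.1
tool_pos: [0.7022, 0.1382, 0.2442]
tool_rot: [179.9, 0.2, 179.2]
force: [1.4, 1.9, 3.8]
grip_width: 0.028
```

Call:
{"name": "send_rows", "arguments": {"plan": [[45,0,0,0,0,0,0],[60,0,0,0,0,0,0],[60,0,0,0,0,0,0],[60,0,0,-15,0,0,0],[60,0,0,-30,0,0,0],[60,10,0,-30,0,0,0],[60,30,-20,-10,0,0,0],[60,40,-30,0,0,0,0],[60,40,-40,0,0,0,0],[60,30,-40,0,0,0,0],[60,20,-40,0,0,0,0],[60,0,-20,0,0,0,0]]}}

```text
time_s: 7.3
tool_pos: [0.5305, -0.0504, 0.3304]
tool_rot: [180.0, 0.1, 178.8]
force: [0.8, 0.1, 0.7]
grip_width: 0.0602
```

Run:
```python
from h import *
st()
for c in('wrist','top','scene'):
  im=save(c,'a_'+c+'.png',s=1.4)
  for q in('stay_peg','lid_grip'):
    for r in env.regions_of(c,q)[:2]:print(c,q,round(r['confidence'],2),np.round(r['rect'])*1.4)
```

```text
{'time_s': 7.3, 'tool_pos': [0.531, -0.05, 0.33], 'tool_rot': [179.962, 0.135, 178.845], 'force': [0.834, 0.103, 0.681], 'grip_width': 0.06, 'qpos': [-22.283, 1.653, 25.667, 90.534, -0.759, 87.843, 92.247]}
wrist stay_peg 0.71 [351.4 275.8 439.6 351.4]
wrist stay_peg 0.29 [435.4 361.2 551.6 449.4]
wrist lid_grip 0.94 [436.8 364.  551.6 446.6]
wrist lid_grip 0.33 [145.6 130.2 212.8 324.8]
top lid_grip 0.62 [190.4 189.  390.6 260.4]
top lid_grip 0.41 [534.8 277.2 554.4 327.6]
scene stay_peg 0.69 [371.  315.  429.8 345.8]
scene stay_peg 0.59 [366.8 189.  603.4 347.2]
scene lid_grip 0.61 [441.  187.6 602.  333.2]
```

View pics/a_wrist.png

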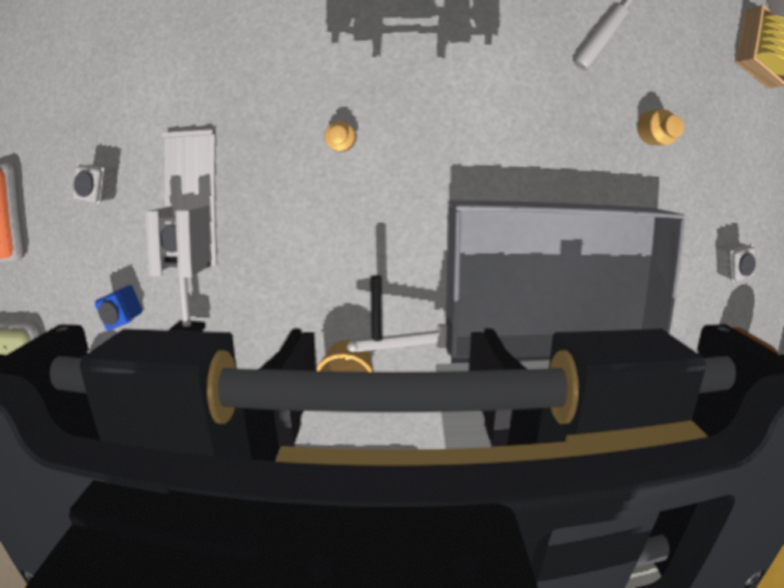

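View pics/a_scene.png

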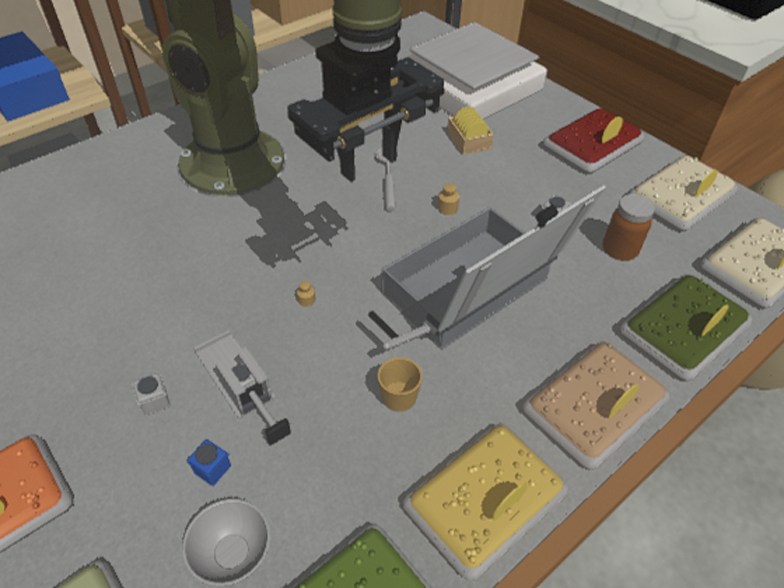

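Wrist view: the peg runs from its tip at (376,277) to the stay at (378,340), and the stay tip is at (352,347). The lid stands back and the case is empty. The scene view (peg tip at (373,316)) agrees, and there is no third loose caddy.

Run:
```python
from h import *
from scipy.optimize import least_squares
obs=[('wrist',376,278),('scene',373,317)]
o=[ray(c,(u/1.4,v/1.4)) for c,u,v in obs]
A=sum(np.eye(3)-np.outer(d,d)/(d@d) for _,d in o); b=sum((np.eye(3)-np.outer(d,d)/(d@d))@p for p,d in o)
print('tip tri',np.linalg.solve(A,b).round(4))
for z in (.06,.07): print(z,at_z('wrist',(376/1.4,278/1.4),z).round(4), at_z('wrist',(352/1.4,347/1.4),z+.01).round(4))
for u,v in((457,205),(683,213),(667,207)): print(at_z('wrist',(u/1.4,v/1.4),.065).round(4))
for n,u,v,z in(('cadR',85,184,.049),('cadL',746,264,.049),('ledgeL',213,131,.012),('ledgeR',166,134,.012),('cad held',169,238,.049),('padtop',187,325,.048)): print(n,at_z('wrist',(u/1.4,v/1.4),z).round(4))
```

```text
tip tri [ 0.5692 -0.0625  0.0598]
0.06 [ 0.5705 -0.0605  0.06  ] [ 0.6388 -0.0857  0.07  ]
0.07 [ 0.568  -0.0601  0.07  ] [ 0.6346 -0.0847  0.08  ]
[0.4995 0.017  0.065 ]
[0.4994 0.2705 0.065 ]
[0.4941 0.2476 0.065 ]
cadR [ 0.4576 -0.3916  0.049 ]
cadL [0.5584 0.3976 0.049 ]
ledgeL [ 0.4146 -0.2378  0.012 ]
ledgeR [ 0.4115 -0.2972  0.012 ]
cad held [ 0.5259 -0.2818  0.049 ]
padtop [ 0.6241 -0.2733  0.048 ]
```

Call:
{"name": "send_rows", "arguments": {"plan": [[70,-20,-6,30,0,0,0],[70,-25,-6,40,0,0,0],[70,-10.5,-3.5,45,0,0,0],[70,0,0,45,0,0,0],[70,0,0,45,0,0,0],[70,0,0,40,0,0,0],[70,0,0,25,0,0,0],[70,0,0,11,0,0,0],[30,0,0,0,0,0,0],[0,0,0,0,0,0,0],[0,0,0,0,0,0,0],[0,0,0,0,0,0,0]], "grip_force": 10}}

```text
time_s: 8.95
tool_pos: [0.5896, -0.0618, 0.0487]
tool_rot: [180.0, 0.2, 179.2]
force: [0.3, -0.4, -0.1]
grip_width: 0.0458
```

Call:
{"name": "send_rows", "arguments": {"plan": [[0,0,0,0,0,0,0],[0,0,0,0,0,0,0],[0,0,0,0,0,0,0]]}}

```text
time_s: 9.25
tool_pos: [0.5884, -0.0619, 0.0472]
tool_rot: [180.0, 0.0, 179.2]
force: [-0.2, -0.7, 0.2]
grip_width: 0.022
```

Call:
{"name": "send_rows", "arguments": {"plan": [[0,0,0,0,0,0,0],[0,0,0,0,0,0,0],[0,0,0,0,0,0,0]]}}

```text
time_s: 9.55
tool_pos: [0.5883, -0.0667, 0.0474]
tool_rot: [-179.7, 0.0, 179.0]
force: [-0.0, -8.3, 0.7]
grip_width: 0.0115
```

Call:
{"name": "send_rows", "arguments": {"plan": [[0,0,-4.5,0,0,0,0],[0,0,4.5,-10.3,0,0,0],[0,0,6,-9.4,0,0,0],[0,0,7.5,-8.3,0,0,0],[0,0,8.7,-7.1,0,0,0],[0,0,9.7,-5.5,0,0,0],[0,0,10.5,-3.9,0,0,0],[0,0,10.9,-2.3,0,0,0],[0,0,11.2,-0.4,0,0,0],[0,0,0,0,0,0,0]], "grip_force": 15}}

```text
time_s: 10.55
tool_pos: [0.5894, 0.004, 0.0971]
tool_rot: [180.0, 0.0, 179.3]
force: [-5.0, -1.0, 10.3]
grip_width: 0.0114
```

Call:
{"name": "send_rows", "arguments": {"plan": [[0,0,2,-2,0,0,0],[0,0,3,0,0,0,0],[0,0,0,0,0,0,0]]}}

```text
time_s: 10.85
tool_pos: [0.5894, 0.0042, 0.0972]
tool_rot: [-179.7, 0.0, 179.1]
force: [-0.2, -7.4, 2.7]
grip_width: 0.011
```

Call:
{"name": "send_rows", "arguments": {"plan": [[20,0,-4,0,0,0,0],[40,0,0,0,0,0,0],[40,0,0,-10,0,0,0],[50,0,0,-30,0,0,0],[50,0,0,-40,0,0,0],[50,0,0,-45,0,0,0],[50,0,0,-45,0,0,0],[50,0,0,-45,0,0,0],[50,0,0,-28,0,0,0],[50,0,30,0,0,0,0],[50,0,30,0,0,0,0]]}}

```text
time_s: 11.95
tool_pos: [0.5905, 0.0642, 0.3418]
tool_rot: [179.9, 0.2, 179.1]
force: [0.4, 0.5, -0.7]
grip_width: 0.0501
```

Call:
{"name": "send_rows", "arguments": {"plan": [[50,-20,30,0,0,0,0],[50,-25,25,0,0,0,0],[50,-25,15,0,0,0,0],[50,-25,4,0,0,0,0],[50,-15,0,0,0,0,0],[50,-7,0,0,0,0,0],[50,0,0,0,0,0,0]]}}

```text
time_s: 12.65
tool_pos: [0.7084, 0.1362, 0.3389]
tool_rot: [-180.0, -0.0, 179.2]
force: [0.8, 0.8, 0.9]
grip_width: 0.0503
```

Run:
```python
from h import *
st()
im=np.hstack([cv2.resize(env.read_camera('top')[150:290,100:330,::-1],None,fx=1.7,fy=1.7),cv2.resize(env.read_camera('scene')[90:230,230:460,::-1],None,fx=1.7,fy=1.7)])
cv2.imwrite('pics/b.png',im)
```

```text
{'time_s': 12.65, 'tool_pos': [0.708, 0.136, 0.339], 'tool_rot': [-179.992, -0.04, 179.16], 'force': [0.764, 0.816, 0.851], 'grip_width': 0.05, 'qpos': [-26.501, 27.474, 22.379, 59.647, -10.147, 94.641, 81.904]}
```

View pics/b.png

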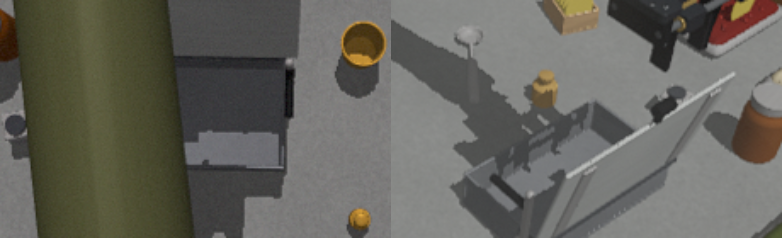

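The stay is upright with its peg pointing forward at the case end (top pane, (290,90)), and the lid is still back. Regripping the lid.

Call:
{"name": "send_rows", "arguments": {"plan": [[50,0,2,30,0,0,0],[50,0,0,30,0,0,0],[50,0,0,25,0,0,0],[50,0,0,11,0,0,0],[35,0,0,0,0,0,0],[20,0,0,0,0,0,0],[20,0,0,0,0,0,0],[20,0,0,0,0,0,0],[20,0,0,0,0,0,0]], "grip_force": 15}}

```text
time_s: 13.65
tool_pos: [0.7091, 0.1382, 0.2452]
tool_rot: [179.9, 0.2, 179.2]
force: [-0.6, -0.1, 4.3]
grip_width: 0.0278
```

Call:
{"name": "send_rows", "arguments": {"plan": [[20,9.8,0,-2,0,0,0],[20,9.8,0,-1.9,0,0,0],[20,19.9,0,-1.9,0,0,0],[20,20,0,0.1,0,0,0],[20,10,0,0.9,0,0,0],[20,9.9,0,1.2,0,0,0],[20,4,0,0.7,0,0,0],[20,0,0,0,0,0,0]]}}

```text
time_s: 14.45
tool_pos: [0.6243, 0.1392, 0.2471]
tool_rot: [180.0, 0.0, 179.2]
force: [-1.6, -0.2, 7.0]
grip_width: 0.0276
```

Call:
{"name": "send_rows", "arguments": {"plan": [[20,3,0,0.6,0,0,0],[20,2,0,0.4,0,0,0],[20,2,0,0.4,0,0,0],[20,0,0,0,0,0,0],[20,0,0,0,0,0,0]]}}

```text
time_s: 14.95
tool_pos: [0.6194, 0.1392, 0.2461]
tool_rot: [180.0, 0.2, 179.1]
force: [1.1, 1.0, 5.9]
grip_width: 0.0278
```

Call:
{"name": "send_rows", "arguments": {"plan": [[24,0,0,0,0,0,0],[30,0,0,0,0,0,0],[45,0,0,0,0,0,0],[50,0,0,0,0,0,0],[50,0,0,-15,0,0,0],[50,0,0,-30,0,0,0],[50,0,0,-40,0,0,0],[50,20,-20,-10,0,0,0],[50,25,-40,0,0,0,0],[50,0,-45,0,0,0,0],[50,0,-45,0,0,0,0],[0,0,-45,0,0,0,0]]}}

```text
time_s: 16.15
tool_pos: [0.5696, -0.0567, 0.3411]
tool_rot: [180.0, 0.1, 179.2]
force: [0.4, -0.2, -0.5]
grip_width: 0.047
```

Call:
{"name": "send_rows", "arguments": {"plan": [[0,0,-45,0,0,0,0.15],[0,0,-45,0,0,0,0],[0,0,-40,0,0,0,-0.15],[0,0,-40,0,0,0,0],[0,0,0,0,0,0,0],[0,0,0,0,0,0,0],[0,0,0,0,0,0,0]]}}

```text
time_s: 16.85
tool_pos: [0.5554, -0.2214, 0.34]
tool_rot: [179.9, 0.0, 179.0]
force: [0.6, 0.7, -0.3]
grip_width: 0.0016
```

Run:
```python
from h import *
st()
a=env.read_camera('wrist')[:,:,::-1]; cal=env.get_calibration('wrist'); import pickle; pickle.dump(cal,open('cal.pkl','wb'))
b=env.read_camera('scene')[90:350,80:430,::-1]
cv2.imwrite('pics/c_w.png',cv2.resize(a,None,fx=1.4,fy=1.4)); cv2.imwrite('pics/c_s.png',cv2.resize(b,None,fx=2,fy=2))
cv2.imwrite('pics/c_t.png',env.read_camera('top')[:,:,::-1])
```

```text
{'time_s': 16.85, 'tool_pos': [0.555, -0.221, 0.34], 'tool_rot': [179.945, 0.018, 179.042], 'force': [0.618, 0.711, -0.257], 'grip_width': 0.002, 'qpos': [-10.734, 11.345, 35.869, 80.847, -6.677, 89.925, 113.652]}
```

View pics/c_w.png

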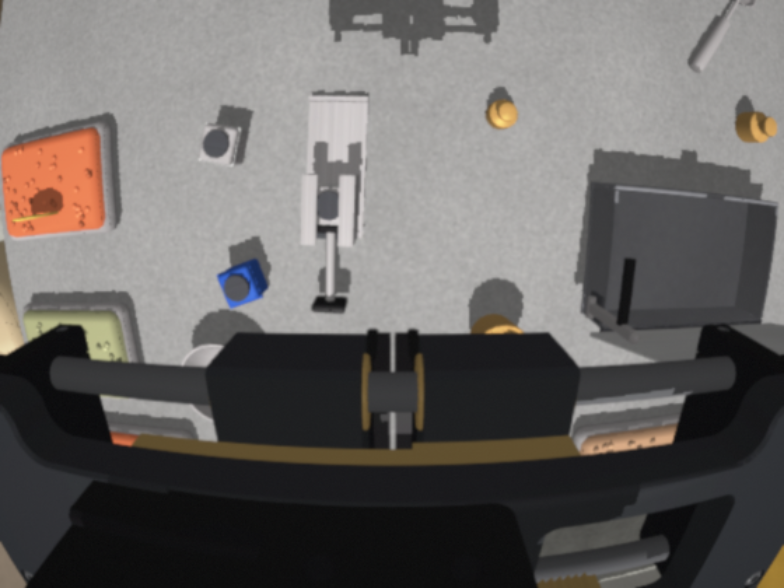

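View pics/c_s.png

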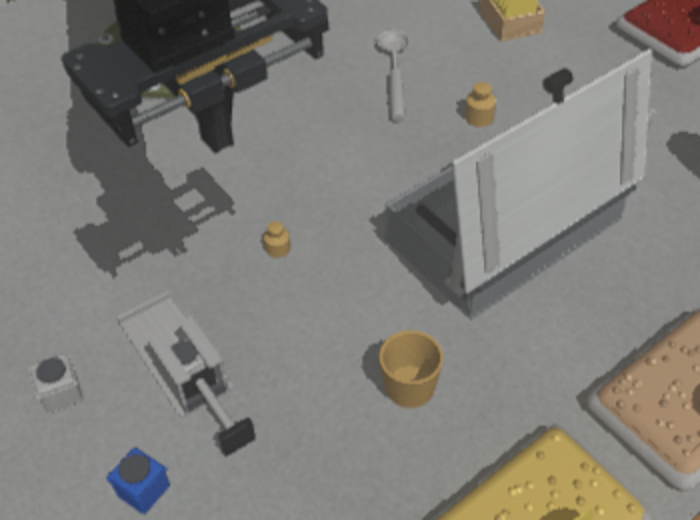

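The lid is propped on the stay. Wrist view: pad at (330,303), ledge lip corners at (310,95) and (368,97), tunnel caddy at (329,205), loose caddy at (216,143), blue one at (237,286).

Run:
```python
from h import *; import pickle
cal=pickle.load(open('cal.pkl','rb'))
for n,u,v,z in(('padfrontL',316,296,.048),('padfrontR',348,298,.048),('padrearL',313,309,.048),('padrearR',345,312,.048),('lipL',310,95,.012),('lipR',368,97,.012),('roofFL',303,176,.061),('roofFR',354,178,.061),('roofBL',302,244,.061),('roofBR',353,246,.061),('cad',216,143,.049),('blue',237,286,.049),('held',329,205,.049)): print(n,at_z('wrist',(u/1.4,v/1.4),z,cal).round(4))
for cam,u,v in(('scene',234/2+80,435/2+90),('scene',186/2+80,350/2+90)): print(at_z(cam,(u,v),.048).round(4))
```

```text
padfrontL [ 0.6173 -0.3018  0.048 ]
padfrontR [ 0.62  -0.268  0.048]
padrearL [ 0.6317 -0.3059  0.048 ]
padrearR [ 0.6354 -0.2719  0.048 ]
lipL [ 0.4044 -0.3063  0.012 ]
lipR [ 0.4097 -0.2441  0.012 ]
roofFL [ 0.4921 -0.3065  0.061 ]
roofFR [ 0.496  -0.2566  0.061 ]
roofBL [ 0.5595 -0.3106  0.061 ]
roofBR [ 0.5628 -0.2596  0.061 ]
cad [ 0.4519 -0.4008  0.049 ]
blue [ 0.6048 -0.3882  0.049 ]
held [ 0.5226 -0.2835  0.049 ]
[ 0.636  -0.2957  0.048 ]
[ 0.5184 -0.2794  0.048 ]
```

Call:
{"name": "send_rows", "arguments": {"plan": [[0,-30,-20,0,0,0,0],[0,-35,-20,20,0,0,0],[0,-30,-20,30,0,0,0],[0,-21,-8,40,0,0,0.053],[0,0,0,45,0,0,0],[0,0,0,45,0,0,0],[0,0,0,40,0,0,0],[0,0,0,30,0,0,0],[0,0,0,0,0,0,0],[0,0,0,0,0,0,0]]}}

```text
time_s: 18.0
tool_pos: [0.6701, -0.2922, 0.0901]
tool_rot: [180.0, -0.0, 176.0]
force: [0.4, 0.1, 1.1]
grip_width: 0.0004
```

Call:
{"name": "send_rows", "arguments": {"plan": [[0,0,0,30,0,0,0],[0,0,0,28,0,0,0],[0,0,0,14,0,0,0],[0,0,0,0,0,0,0],[0,10,0,0,0,0,0],[0,10,0,0,0,0,0],[0,10,0,0,0,0,0],[0,10,0,0,0,0,0],[0,10,0,0,0,0,0]]}}

```text
time_s: 18.9
tool_pos: [0.6216, -0.2906, 0.0199]
tool_rot: [-179.9, 0.4, 175.9]
force: [6.7, -2.7, -0.8]
grip_width: 0.0003
```

Call:
{"name": "send_rows", "arguments": {"plan": [[0,9,0,0,0,0,0],[0,9,0,0,0,0,0],[0,9,0,0,0,0,0],[0,8,0,0,0,0,0],[0,4,0,0,0,0,0],[0,0,0,0,0,0,0]]}}

```text
time_s: 19.5
tool_pos: [0.5837, -0.2882, 0.0199]
tool_rot: [-179.8, 0.5, 175.9]
force: [7.6, -3.3, -2.2]
grip_width: 0.0
```

Call:
{"name": "send_rows", "arguments": {"plan": [[0,3,0,0,0,0,0],[0,3,0,0,0,0,0],[0,3,0,0,0,0,0],[0,0,0,0,0,0,0]]}}

```text
time_s: 19.9
tool_pos: [0.5809, -0.288, 0.0204]
tool_rot: [-179.6, 1.1, 176.0]
force: [20.5, -7.0, -12.1]
grip_width: 0.0004
```

The ejector is against its stop: the force jumped and travel ended at about the expected 65 mm. Retreating.

Call:
{"name": "send_rows", "arguments": {"plan": [[0,-8,0,0,0,0,0],[0,-10,0,0,0,0,0],[0,-12,0,0,0,0,0],[0,-15,0,0,0,0,0],[0,-20,0,0,0,0,0],[0,-25,0,0,0,0,0],[0,-18,0,0,0,0,0],[0,0,0,-40,0,0,0],[0,0,0,-45,0,0,0],[40,0,0,-50,0,0,0],[60,0,0,-50,0,0,0],[60,0,0,-30,0,0,0]]}}

```text
time_s: 21.1
tool_pos: [0.6793, -0.2949, 0.2384]
tool_rot: [-179.9, 0.3, 175.8]
force: [0.3, 0.5, -0.5]
grip_width: 0.0171
```

Call:
{"name": "send_rows", "arguments": {"plan": [[66,30,0,0,0,0,0],[66,40,0,0,0,0,0],[66,45,0,0,0,0,0],[66,45,0,0,0,0,0],[66,40,0,0,0,0,0],[66,0,0,0,0,0,0],[66,0,0,0,0,0,0],[66,0,0,0,0,0,0]]}}

```text
time_s: 21.9
tool_pos: [0.4807, -0.2791, 0.233]
tool_rot: [180.0, 0.1, 175.9]
force: [-0.1, -0.2, 0.0]
grip_width: 0.0656
```

Run:
```python
from h import *
import pickle
st(); cal=env.get_calibration('wrist'); pickle.dump(cal,open('cal.pkl','wb'))
save('wrist','d_w.png',s=1.4); save('top','d_t.png')
for r in env.regions_of('wrist','caddy1_mid')[:6]: print(round(r['confidence'],2),np.round(np.array(r['rect'])*1.4))
```

```text
{'time_s': 21.9, 'tool_pos': [0.481, -0.279, 0.233], 'tool_rot': [179.98, 0.062, 175.943], 'force': [-0.088, -0.164, 0.027], 'grip_width': 0.066, 'qpos': [-8.972, 7.196, 39.926, 97.207, -4.774, 77.259, 117.725]}
0.94 [212. 202. 276. 260.]
```

View pics/d_w.png

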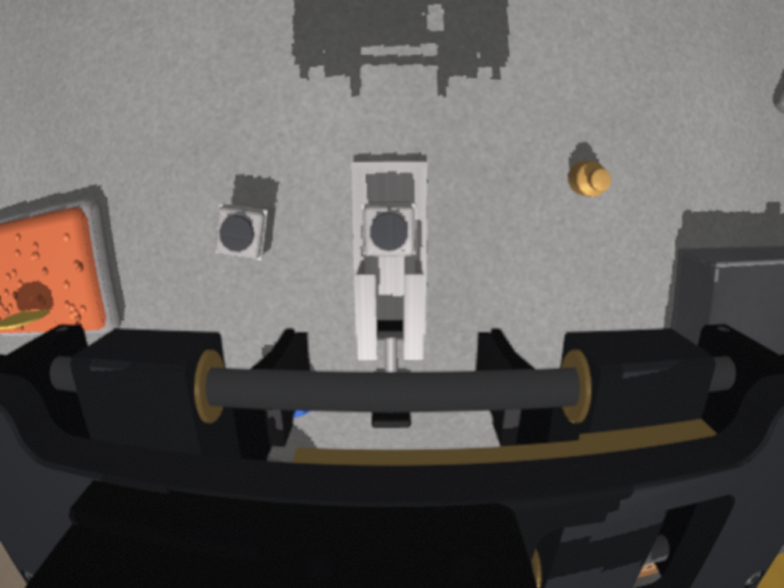

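The held caddy stands on the ledge with its lid at (389,231). The loose right caddy's lid is at (237,232), and its top corners are at about (221,204), (269,208), (263,258) and (217,253).

Run:
```python
from h import *; import pickle
cal=pickle.load(open('cal.pkl','rb'))
for n,u,v,z in(('held',389,231,.053),('R',237,232,.049),('a',221,204,.044),('b',269,208,.044),('c',263,258,.044),('d',217,253,.044),('ha',363,205,.048),('hb',414,205,.048)): print(n,at_z('wrist',(u/1.4,v/1.4),z,cal).round(4))
```

```text
held [ 0.4596 -0.2799  0.053 ]
R [ 0.4507 -0.4009  0.049 ]
a [ 0.4271 -0.4137  0.044 ]
b [ 0.4347 -0.3733  0.044 ]
c [ 0.4745 -0.3833  0.044 ]
d [ 0.4669 -0.4231  0.044 ]
ha [ 0.4388 -0.2983  0.048 ]
hb [ 0.4416 -0.2595  0.048 ]
```

Call:
{"name": "send_rows", "arguments": {"plan": [[66,10,-1,30,0,0,0],[66,11,-1.3,40,0,0,0],[66,0,0,45,0,0,0],[66,0,0,45,0,0,0],[66,0,0,35,0,0,0],[66,0,0,18,0,0,0],[66,0,0,6,0,0,0],[50,0,0,0,0,0,0],[30,0,0,0,0,0,0],[30,0,0,0,0,0,0],[30,0,0,0,0,0,0],[30,0,0,0,0,0,0]], "grip_force": 20}}

```text
time_s: 23.25
tool_pos: [0.4598, -0.2805, 0.0147]
tool_rot: [-180.0, 0.1, 175.9]
force: [-0.6, 0.2, 5.0]
grip_width: 0.0401
```

Call:
{"name": "send_rows", "arguments": {"plan": [[30,0,0,-10,0,0,0],[30,0,0,-30,0,0,0],[30,0,0,-45,0,0,0],[30,0,0,-45,0,0,0],[30,0,0,-45,0,0,0],[30,0,0,-30,0,0,-0.058],[30,-5,30,0,0,0,0],[30,-5,40,0,0,0,0],[30,-6,45,0,0,0,0],[30,-6,45,0,0,0,0],[30,-6,45,0,0,0,0],[30,-6,45,0,0,0,0]]}}

```text
time_s: 24.45
tool_pos: [0.4961, -0.0292, 0.2194]
tool_rot: [180.0, 0.1, 179.2]
force: [0.7, -0.5, 0.3]
grip_width: 0.0401
```

Call:
{"name": "send_rows", "arguments": {"plan": [[30,-6,45,0,0,0,0],[30,-6,45,0,0,0,0],[30,-6,45,0,0,0,0],[30,-6,45,0,0,0,0],[30,-6,40,0,0,0,0],[30,-4,26,0,0,0,0],[30,0,0,0,0,0,0],[30,0,0,0,0,0,0],[30,0,0,0,0,0,0]]}}

```text
time_s: 25.35
tool_pos: [0.5339, 0.2128, 0.219]
tool_rot: [-180.0, 0.0, 179.1]
force: [0.5, -0.3, -1.3]
grip_width: 0.0396
```

Call:
{"name": "send_rows", "arguments": {"plan": [[30,0,1,30,0,0,0],[30,0,1,40,0,0,0],[30,0,0,45,0,0,0],[30,0,0,40,0,0,0],[30,0,0,25,0,0,0],[30,0,0,12,0,0,0],[30,0,0,7,0,0,0],[30,0,0,0,0,0,0],[30,0,0,0,0,0,0]]}}

```text
time_s: 26.25
tool_pos: [0.535, 0.217, 0.0213]
tool_rot: [179.9, 0.1, 179.2]
force: [-0.0, -0.0, -0.7]
grip_width: 0.0399
```

Call:
{"name": "send_rows", "arguments": {"plan": [[30,0,0,3,0,0,0],[30,0,0,2,0,0,0],[30,0,0,0,0,0,0]]}}

```text
time_s: 26.55
tool_pos: [0.5345, 0.2172, 0.0157]
tool_rot: [179.9, 0.1, 179.2]
force: [-0.2, -0.0, 2.0]
grip_width: 0.0397
```

Call:
{"name": "send_rows", "arguments": {"plan": [[44,0,0,0,0,0,0],[48,0,0,0,0,0,0],[48,0,0,0,0,0,0],[48,0,0,-10,0,0,0],[48,0,0,-30,0,0,0],[48,0,0,-45,0,0,0],[48,0,0,-45,0,0,0],[60,0,0,-45,0,0,0],[66,0,30,-45,0,0,0],[66,-10,40,-20,0,0,0],[66,-20,40,0,0,0,0],[66,-30,40,0,0,0,0]]}}

```text
time_s: 27.75
tool_pos: [0.5957, 0.3663, 0.2546]
tool_rot: [179.8, 0.1, 179.3]
force: [0.4, 0.3, 0.3]
grip_width: 0.0655
```

Call:
{"name": "send_rows", "arguments": {"plan": [[66,-10,10,0,0,0,0],[66,0,0,0,0,0,0],[66,0,0,0,0,0,0],[66,0,0,0,0,0,0]]}}

```text
time_s: 28.15
tool_pos: [0.6059, 0.3719, 0.2522]
tool_rot: [-180.0, 0.0, 179.1]
force: [0.2, -0.4, 0.5]
grip_width: 0.066
```

Run:
```python
from h import *
import pickle
st(); cal=env.get_calibration('wrist'); pickle.dump(cal,open('cal.pkl','wb'))
save('wrist','e_w.png',s=1.4); save('top','e_t.png')
for r in env.regions_of('wrist','caddy1_mid')[:6]: print(round(r['confidence'],2),np.round(np.array(r['rect'])*1.4))
```

```text
{'time_s': 28.15, 'tool_pos': [0.606, 0.372, 0.252], 'tool_rot': [-179.994, 0.036, 179.127], 'force': [0.166, -0.405, 0.524], 'grip_width': 0.066, 'qpos': [-42.247, 25.466, 12.571, 70.901, -5.374, 84.166, 58.808]}
```

View pics/e_w.png

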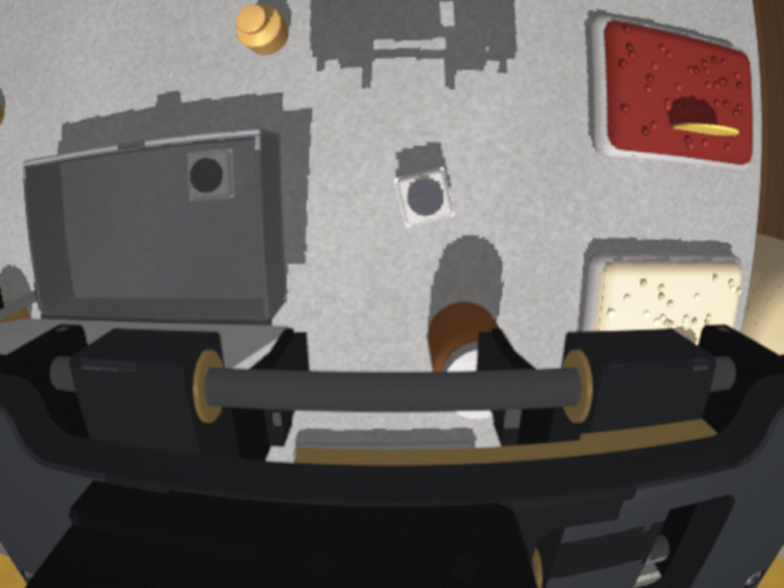

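The first caddy stands upright in the case at (210,175). The loose left caddy's lid is at (425,196), with top corners at about (397,180), (444,169), (453,214) and (408,225).

Run:
```python
from h import *; import pickle
cal=pickle.load(open('cal.pkl','rb'))
for n,u,v,z in(('L',425,196,.049),('a',397,180,.044),('b',444,169,.044),('c',453,214,.044),('d',408,225,.044),('incase',206,174,.054),('rimFR',258,132,.065),('jarbase',463,325,.1)): print(n,at_z('wrist',(u/1.4,v/1.4),z,cal).round(4))
```

```text
L [0.5599 0.3989 0.049 ]
a [0.547  0.3767 0.044 ]
b [0.5382 0.4149 0.044 ]
c [0.5752 0.4223 0.044 ]
d [0.584  0.3852 0.044 ]
incase [0.5343 0.2186 0.054 ]
rimFR [0.5043 0.2692 0.065 ]
jarbase [0.6511 0.4238 0.1   ]
```

Call:
{"name": "send_rows", "arguments": {"plan": [[66,23,13,0,0,0,0],[66,23.3,13.6,10,0,0,0],[66,0,0,30,0,0,-0.121],[66,0,0,45,0,0,-0.121],[66,0,0,45,0,0,0],[66,0,0,45,0,0,0],[66,0,0,35,0,0,0],[66,0,0,20,0,0,0],[66,0,0,8,0,0,0],[66,0,0,0,0,0,0]]}}

```text
time_s: 29.3
tool_pos: [0.5594, 0.4001, 0.0128]
tool_rot: [-180.0, -0.1, -166.9]
force: [0.3, -0.1, 0.2]
grip_width: 0.0656
```

Call:
{"name": "send_rows", "arguments": {"plan": [[50,0,0,2,0,0,0],[30,0,0,0,0,0,0],[30,0,0,0,0,0,0],[30,0,0,0,0,0,0],[30,0,0,0,0,0,0],[30,0,0,0,0,0,0]]}}

```text
time_s: 29.9
tool_pos: [0.5605, 0.4009, 0.0122]
tool_rot: [180.0, 0.1, -166.9]
force: [-1.4, -1.2, 4.6]
grip_width: 0.0399
```

Call:
{"name": "send_rows", "arguments": {"plan": [[30,0,0,-10,0,0,0],[30,0,0,-30,0,0,0],[30,0,0,-45,0,0,0],[30,0,0,-45,0,0,0],[30,0,0,-45,0,0,0.121],[30,0,0,-25,0,0,0.121],[30,4,-40,0,0,0,0],[30,4,-45,0,0,0,0],[30,4,-45,0,0,0,0],[30,4,-45,0,0,0,0],[30,4,-45,0,0,0,0],[30,2,-31.3,0,0,0,0]]}}

```text
time_s: 31.1
tool_pos: [0.534, 0.1459, 0.2117]
tool_rot: [-180.0, 0.0, 179.0]
force: [0.0, -0.7, -1.3]
grip_width: 0.0398
```

Call:
{"name": "send_rows", "arguments": {"plan": [[30,0,0,0,0,0,0],[30,0,0,0,0,0,0],[30,0,0,0,0,0,0]]}}

```text
time_s: 31.4
tool_pos: [0.5343, 0.1513, 0.2113]
tool_rot: [179.9, -0.0, 179.3]
force: [-0.4, 1.3, -0.2]
grip_width: 0.0397
```

Call:
{"name": "send_rows", "arguments": {"plan": [[30,0,-2,30,0,0,0],[30,0,0,40,0,0,0],[30,0,0,45,0,0,0],[30,0,0,40,0,0,0],[30,0,0,20,0,0,0],[30,0,0,10,0,0,0],[30,0,0,6,0,0,0],[30,0,0,3,0,0,0],[30,0,0,0,0,0,0],[30,0,0,0,0,0,0]]}}

```text
time_s: 32.4
tool_pos: [0.5354, 0.1482, 0.0184]
tool_rot: [179.9, 0.1, 179.2]
force: [0.1, 0.1, -0.3]
grip_width: 0.04
```

Now lower onto the floor, release, rise, and go for the right-hand caddy.

Call:
{"name": "send_rows", "arguments": {"plan": [[30,0,0,2.5,0,0,0],[30,0,0,0,0,0,0],[44,0,0,0,0,0,0],[47,0,0,0,0,0,0],[47,0,0,0,0,0,0],[47,0,0,-10,0,0,0],[47,0,0,-30,0,0,0],[47,0,0,-45,0,0,0],[47,0,0,-45,0,0,0],[60,0,0,-45,0,0,0],[66,0,-30,-45,0,0,0],[66,5,-40,-10,0,0,0]]}}

```text
time_s: 33.6
tool_pos: [0.5312, 0.0822, 0.2475]
tool_rot: [179.8, 0.5, 179.5]
force: [0.9, -1.3, 0.0]
grip_width: 0.0618
```

Call:
{"name": "send_rows", "arguments": {"plan": [[66,4,-45,0,0,0,0],[66,4,-45,0,0,0,0],[66,4,-45,0,0,0,0],[66,4,-45,0,0,0,0],[66,4,-45,0,0,0,0],[66,4,-45,0,0,0,0.1],[66,4,-45,0,0,0,0.1],[66,0,-45,0,0,0,0],[66,0,-40,0,0,0,0],[66,0,0,0,0,0,0],[66,0,0,0,0,0,0],[66,0,0,0,0,0,0]]}}

```text
time_s: 34.8
tool_pos: [0.4745, -0.3154, 0.2415]
tool_rot: [179.9, 0.0, 167.9]
force: [0.4, 0.4, 1.0]
grip_width: 0.066
```

Run:
```python
from h import *
import pickle
st(); cal=env.get_calibration('wrist'); pickle.dump(cal,open('cal.pkl','wb'))
save('wrist','f_w.png',s=1.4); save('top','f_t.png',s=1.4)
for c in('wrist','top'):
 for r in env.regions_of(c,'caddy1_mid')[:6]: print(c,round(r['confidence'],2),np.round(np.array(r['rect'])*1.4))
```

```text
{'time_s': 34.8, 'tool_pos': [0.474, -0.315, 0.241], 'tool_rot': [179.932, 0.011, 167.867], 'force': [0.397, 0.402, 0.95], 'grip_width': 0.066, 'qpos': [-6.266, 9.3, 41.957, 94.608, -6.397, 78.536, 114.46]}
wrist 0.85 [254. 217. 315. 277.]
top 0.72 [585. 380. 612. 391.]
```

View pics/f_w.png

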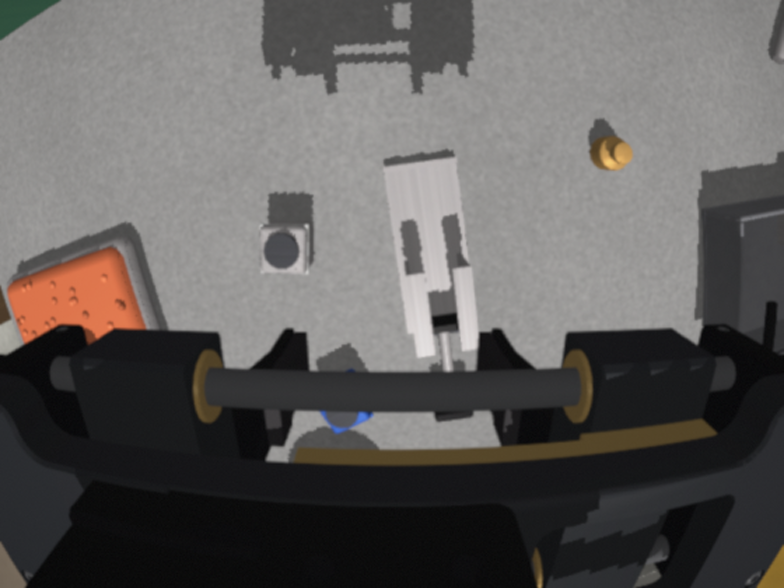

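The right caddy is square to the tool axes, with its lid at (282,250).

Run:
```python
from h import *; import pickle
cal=pickle.load(open('cal.pkl','rb'))
o=env.get_obs(); T=R.from_euler('xyz',o['tool_rot'],degrees=True)
for n,u,v,z in(('R',282,250,.049),('a',262,225,.044),('b',309,226,.044),('c',307,272,.044),('d',262,271,.044)):
  p=at_z('wrist',(u/1.4,v/1.4),z,cal); print(n,p.round(4),(T.inv().apply(p-np.array(o['tool_pos']))*1e3).round(1))
```

```text
R [ 0.4512 -0.4009  0.049 ] [  4.9 -88.5 192.3]
a [ 0.4279 -0.4136  0.044 ] [  25.  -105.8  197.3]
b [ 0.4378 -0.3754  0.044 ] [ 23.3 -66.4 197.4]
c [ 0.4743 -0.3864  0.044 ] [-14.7 -69.6 197.4]
d [ 0.4652 -0.424   0.044 ] [ -13.6 -108.2  197.3]
```

Call:
{"name": "send_rows", "arguments": {"plan": [[66,2,-30,0,0,0,0],[66,2,-35,10,0,0,0],[66,0.9,-23.3,30,0,0,0],[66,0,0,40,0,0,0],[66,0,0,45,0,0,0],[66,0,0,45,0,0,0],[66,0,0,30,0,0,0],[66,0,0,18,0,0,0],[66,0,0,8,0,0,0],[66,0,0,3,0,0,0],[66,0,0,0,0,0,0]]}}

```text
time_s: 36.1
tool_pos: [0.4509, -0.4022, 0.013]
tool_rot: [-180.0, 0.1, 167.8]
force: [-0.1, 0.1, 0.8]
grip_width: 0.066
```

Call:
{"name": "send_rows", "arguments": {"plan": [[50,0,0,0,0,0,0],[30,0,0,0,0,0,0],[30,0,0,0,0,0,0],[30,0,0,0,0,0,0],[30,0,0,0,0,0,0],[30,0,0,0,0,0,0]]}}

```text
time_s: 36.7
tool_pos: [0.4505, -0.4023, 0.0128]
tool_rot: [180.0, 0.0, 167.8]
force: [-0.2, 0.5, 2.7]
grip_width: 0.0399
```

Call:
{"name": "send_rows", "arguments": {"plan": [[30,0,0,-10,0,0,0],[30,0,0,-30,0,0,0],[30,0,0,-45,0,0,0],[30,0,0,-45,0,0,0],[30,0,0,-45,0,0,0],[30,0,0,-30,0,0,0.105],[30,0,0,0,0,0,0]]}}

```text
time_s: 37.4
tool_pos: [0.4518, -0.4044, 0.2229]
tool_rot: [-179.9, 0.5, 161.6]
force: [-0.8, 0.3, -1.2]
grip_width: 0.04
```

Call:
{"name": "send_rows", "arguments": {"plan": [[30,5,30,0,0,0,0],[30,6,42,0,0,0,0],[30,6,42,0,0,0,0],[30,6,42,0,0,0,0],[30,6,42,0,0,0,0],[30,6,42,0,0,0,0],[30,6,42,0,0,0,0],[30,6,42,0,0,0,0],[30,6,42,0,0,0,0],[30,6,42,0,0,0,0],[30,5,40,0,0,0,0],[30,5,32,0,0,0,0]]}}

```text
time_s: 38.6
tool_pos: [0.5345, 0.078, 0.2164]
tool_rot: [-180.0, -0.1, 161.9]
force: [0.8, 0.5, -1.0]
grip_width: 0.0403
```

Call:
{"name": "send_rows", "arguments": {"plan": [[30,0,0,0,0,0,0],[30,0,0,0,0,0,0],[30,0,0,0,0,0,0]]}}

```text
time_s: 38.9
tool_pos: [0.5347, 0.0737, 0.2169]
tool_rot: [-179.9, -0.0, 161.7]
force: [-0.8, 0.6, -0.9]
grip_width: 0.0398
```

Call:
{"name": "send_rows", "arguments": {"plan": [[30,0.6,2,30,0,0,0],[30,0,0,40,0,0,0],[30,0,0,35,0,0,0],[30,0,0,25,0,0,0],[30,0,0,15,0,0,0]]}}

```text
time_s: 39.4
tool_pos: [0.5337, 0.0754, 0.0702]
tool_rot: [-179.9, -0.1, 161.6]
force: [0.3, -0.0, -1.1]
grip_width: 0.0401
```

Call:
{"name": "send_rows", "arguments": {"plan": [[30,0,0,15,0,0,0],[30,0,0,15,0,0,0],[30,0,0,10,0,0,0],[30,0,0,8,0,0,0],[30,0,0,4,0,0,0],[30,0,0,0,0,0,0],[30,0,0,0,0,0,0]]}}

```text
time_s: 40.1
tool_pos: [0.5357, 0.0776, 0.0208]
tool_rot: [180.0, 0.0, 161.8]
force: [0.8, 0.1, 0.2]
grip_width: 0.0395
```

Call:
{"name": "send_rows", "arguments": {"plan": [[30,0,0,2.5,0,0,0],[30,0,0,2,0,0,0],[30,0,0,0,0,0,0],[44,0,0,0,0,0,0],[47,0,0,0,0,0,0],[47,0,0,0,0,0,0],[47,0,0,-10,0,0,0],[47,0,0,-30,0,0,0],[47,0,0,-45,0,0,0],[47,0,0,-45,0,0,0],[47,0,0,-45,0,0,0],[47,0,0,-45,0,0,0]]}}

```text
time_s: 41.3
tool_pos: [0.5349, 0.0771, 0.2385]
tool_rot: [180.0, 0.0, 161.7]
force: [-0.4, -0.3, -1.0]
grip_width: 0.047
```

Call:
{"name": "send_rows", "arguments": {"plan": [[47,0,-40,-20,0,0,0],[47,0,-45,0,0,0,0],[47,0,-45,0,0,0,0],[47,0,-45,0,0,0,0],[47,0,-45,0,0,0,0],[47,0,-45,0,0,0,0],[47,0,0,0,0,0,0],[47,0,0,0,0,0,0]]}}

```text
time_s: 42.1
tool_pos: [0.4517, -0.1752, 0.2565]
tool_rot: [179.9, 0.0, 161.6]
force: [0.4, 0.1, 0.9]
grip_width: 0.0466
```

Run:
```python
from h import *
st()
save('top','g_t.png',s=1.4); save('scene','g_s.png',s=1.4)
for r in env.regions_of('top','caddy1_mid')[:6]: print(round(r['confidence'],2),np.round(np.array(r['rect'])*1.4))
```

```text
{'time_s': 42.1, 'tool_pos': [0.452, -0.175, 0.256], 'tool_rot': [179.919, 0.049, 161.561], 'force': [0.383, 0.07, 0.853], 'grip_width': 0.047, 'qpos': [-22.124, -5.08, 38.298, 104.076, 3.116, 79.878, 87.08]}
0.71 [305. 310. 324. 340.]
```

View pics/g_t.png

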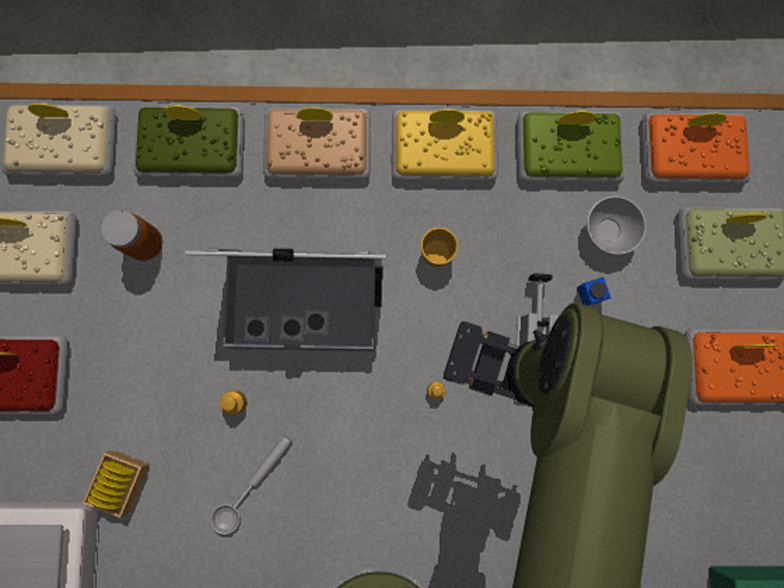

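View pics/g_s.png

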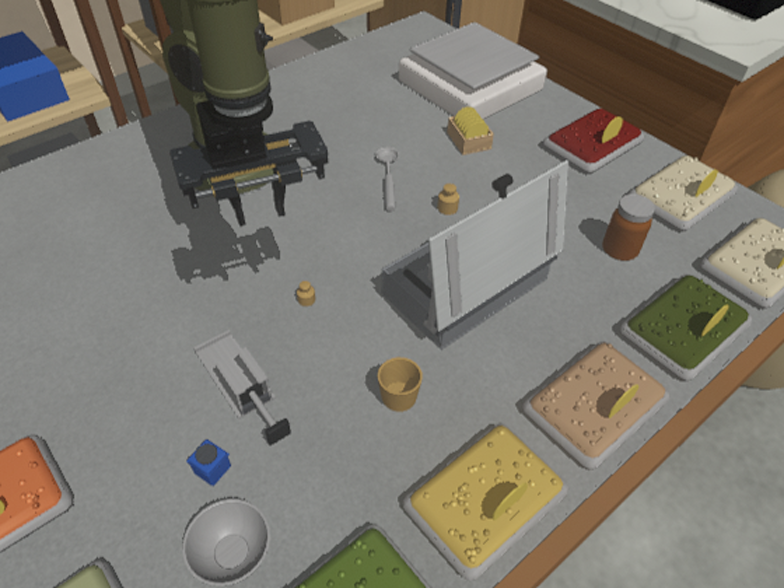

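Top view: three dark caddy lids show in the case, at (256,327), (292,327) and (316,321), and the lid is still propped. The last one sits closer to the middle one than I put it, so I'll check closely that it stands upright.

Call:
{"name": "send_rows", "arguments": {"plan": [[47,-1,30,-30,0,0,0],[47,-1,40,-30,0,0,0],[47,-1,40,-30,0,0,0],[47,-1,30,0,0,0,0],[47,-1,20,0,0,0,0],[47,0,0,0,0,0,0],[47,0,0,0,0,0,0],[47,0,0,0,0,0,0]]}}

```text
time_s: 43.05
tool_pos: [0.5064, -0.0257, 0.3454]
tool_rot: [-179.9, -0.0, 161.6]
force: [-0.1, 0.1, -0.4]
grip_width: 0.0469
```

Run:
```python
from h import *
st()
for p in((.535,.217,.054),(.535,.148,.054),(.535,.077,.054)): print((proj('wrist',p)).round(),(proj('top',p)).round())
u,v=proj('wrist',(.55,.14,.05)).round().astype(int); print(u,v)
im=env.read_camera('wrist')[:,:,::-1]; l=max(0,min(u-100,360)); t=max(0,v-90)
cv2.imwrite('pics/h.png',cv2.resize(im[t:t+180,l:l+200],None,fx=3.3,fy=3.3,interpolation=cv2.INTER_CUBIC)); print(l,t)
```

```text
{'time_s': 43.05, 'tool_pos': [0.506, -0.026, 0.345], 'tool_rot': [-179.943, -0.046, 161.596], 'force': [-0.147, 0.05, -0.38], 'grip_width': 0.047, 'qpos': [-29.803, -1.992, 29.034, 92.051, 1.005, 89.753, 70.807]}
[439. 139.] [182. 234.]
[399. 152.] [211. 234.]
[354. 166.] [240. 234.]
396 163
296 73
```

View pics/h.png

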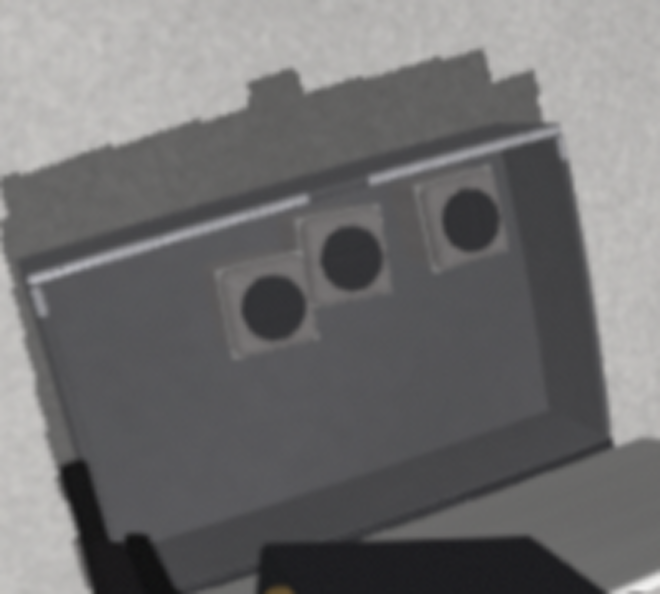

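All three caddies are upright on the floor of the case. The weights, cup and blue caddy are at their starting pixels, and the gripper is clear of everything. Handing in.

```bash
python3 -c "
from h import *
print(env.sign_off()); st()"
```

```text
the job is handed in; nothing more can be done
None
the job is handed in; nothing more can be done
```

The job is handed in, at about 43 s of robot time. I swung the lid back, flipped the stay up to its stop and lowered the lid onto it. I then pressed the ejector all the way in. After that I stood the ejected caddy and the two loose steel caddies in the case; I saw no third loose caddy.

- **Lid and stay:** the last pictures showed the lid propped on the stay. The lid angle I worked out when I let go was about 1.36 rad.
- **Caddies:** all three stand upright and flat on the case floor, confirmed in a close view from the wrist camera.
- **Left alone:** both weights, the cup and the blue caddy sit at the same pixels as at the start, judged by eye.
- **One disagreement:** the third caddy ended about 25 mm from where I released it, next to the middle one but still upright. That may be the announced knock. I can't rule out that a finger dragged it, though I felt no force to suggest that.
- **Forces:** the highest reading I saw was about 25 N, with the ejector at its stop. Nothing fell.

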